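# Close the core pins of three mould blocks in order

### The job

Get the mould blocks ready for the press: with a light push of the fingertips, press down the raised core pin with the yellow cap, then the blue one, then the green one, each fully home so that its cap sits on its block, and leave the red one raised. Only press, gently: do not grip, lift or shove the blocks, and leave the white bobbins standing and the screwdriver where it lies.

Things in the scene. Friction and masses are not known exactly. Their poses are not given: they have to be found in the camera images.
- yellow_block: loose dark steel-coloured mould block with a silver band, 60 (its x) x 100 (its y) x 30 mm high, about 0.5 kg, standing on the table. Origin: centre of its underside; z up. Six small orange stubs 4 mm high mark its top. Its core pin stands at y = +25 mm, a loose white bobbin at about y = -30 mm
- yellow_pin (a joint): the yellow-capped core pin of that block: slide straight down, metres. Near 0 (0 to 0.001 at the start): raised, with a 12 mm gap under the cap in which the orange stem shows; 0.012: fully home, the cap sitting on the block. It has no return spring: about 3 N of friction, it stays where it is left. At 0.012 it meets a rubber cushion (about 4 N per mm), so it can be forced a few mm further; let go, it comes back to within 0.3 mm of 0.012
- yellow_top (a point): centre of the top face of the yellow cap (round, flat, 30 mm across, 8 mm thick); it moves with the pin: 50 mm above the table raised, 38 mm when home
- blue_block: loose dark steel-coloured mould block with a silver band, 60 (its x) x 100 (its y) x 40 mm high, about 0.65 kg, standing on the table. Origin: centre of its underside; z up. Six small orange stubs 4 mm high mark its top. Its core pin stands at y = +25 mm, a loose white bobbin at about y = -30 mm
- blue_pin (a joint): the blue-capped core pin of that block: slide straight down, metres. Near 0 (0 to 0.001 at the start): raised, with a 12 mm gap under the cap in which the orange stem shows; 0.012: fully home, the cap sitting on the block. It has no return spring: about 3 N of friction, it stays where it is left. At 0.012 it meets a rubber cushion (about 4 N per mm), so it can be forced a few mm further; let go, it comes back to within 0.3 mm of 0.012
- blue_top (a point): centre of the top face of the blue cap (round, flat, 30 mm across, 8 mm thick); it moves with the pin: 60 mm above the table raised, 48 mm when home
- green_block: loose dark steel-coloured mould block with a silver band, 60 (its x) x 100 (its y) x 50 mm high, about 0.8 kg, standing on the table. Origin: centre of its underside; z up. Six small orange stubs 4 mm high mark its top. Its core pin stands at y = +25 mm, a loose white bobbin at about y = -30 mm
- green_pin (a joint): the green-capped core pin of that block: slide straight down, metres. Near 0 (0 to 0.001 at the start): raised, with a 12 mm gap under the cap in which the orange stem shows; 0.012: fully home, the cap sitting on the block. It has no return spring: about 3 N of friction, it stays where it is left. At 0.012 it meets a rubber cushion (about 4 N per mm), so it can be forced a few mm further; let go, it comes back to within 0.3 mm of 0.012
- green_top (a point): centre of the top face of the green cap (round, flat, 30 mm across, 8 mm thick); it moves with the pin: 70 mm above the table raised, 58 mm when home
- red_block: loose dark steel-coloured mould block with a silver band, 60 (its x) x 100 (its y) x 36 mm high, about 0.6 kg, standing on the table. Origin: centre of its underside; z up. Six small orange stubs 4 mm high mark its top. Its core pin stands at y = +25 mm, a loose white bobbin at about y = -30 mm
- red_pin (a joint): the red-capped core pin of that block: slide straight down, metres. Near 0 (0 to 0.001 at the start): raised, with a 12 mm gap under the cap in which the orange stem shows; 0.012: fully home, the cap sitting on the block. It has no return spring: about 3 N of friction, it stays where it is left. At 0.012 it meets a rubber cushion (about 4 N per mm), so it can be forced a few mm further; let go, it comes back to within 0.3 mm of 0.012
- red_top (a point): centre of the top face of the red cap (round, flat, 30 mm across, 8 mm thick); it moves with the pin: 56 mm above the table raised, 44 mm when home
- yellow_bobbin: loose white bobbin, upright cylinder 20 mm across, 36 mm tall, on the yellow block. Origin: centre of its underside
- blue_bobbin: loose white bobbin, upright cylinder 20 mm across, 36 mm tall, on the blue block. Origin: centre of its underside
- green_bobbin: loose white bobbin, upright cylinder 20 mm across, 36 mm tall, on the green block. Origin: centre of its underside
- red_bobbin: loose white bobbin, upright cylinder 20 mm across, 36 mm tall, on the red block. Origin: centre of its underside
- bobbin0: loose white bobbin, upright cylinder 20 mm across, 36 mm tall, on the green glass plate. Origin: centre of its underside
- bobbin1: loose white bobbin, upright cylinder 20 mm across, 36 mm tall, on the green glass plate. Origin: centre of its underside
- bobbin2: loose white bobbin, upright cylinder 20 mm across, 36 mm tall, on the green glass plate. Origin: centre of its underside
- bobbin3: loose white bobbin, upright cylinder 20 mm across, 36 mm tall, on the green glass plate. Origin: centre of its underside
- plate: fixed green glass plate, 120 x 200 x 8 mm, with four white bobbins on it. Origin: centre of its underside
- driver: loose screwdriver lying on the table to the robot's right. Bystander

How it is judged:
On the way, in this order (a step that is already met when the one before it is completed fails the run):
1. the yellow pin is home (value of joint yellow_pin above 0.009 m and value of joint each of blue_pin, green_pin below 0.004 m), for 0.2 s.
2. then the blue pin is home (value of joint blue_pin above 0.009 m and value of joint green_pin below 0.004 m), for 0.2 s.
3. then the green pin is home (value of joint green_pin above 0.009 m), for 0.2 s.
At the end, for the whole second after the job is handed in: the yellow, blue and green pins are down by more than 9 of their 12 mm, the red one by less than 4 mm; the blocks are at rest and all bobbins stand upright (within 0.2 rad) (value of joint each of yellow_pin, blue_pin, green_pin above 0.009 m and value of joint red_pin below 0.004 m and linear speed of each of yellow_block, blue_block, green_block, red_block below 0.02 m/s and angle between each of yellow_bobbin, blue_bobbin, green_bobbin, red_bobbin, bobbin0, bobbin1, bobbin2, bobbin3's own z axis and vertical below 0.2 rad); the robot touches nothing.
It fails at once if a mould block is lifted (6 mm), tipped, or shoved out of its place (15 mm) (height (world z) of any of yellow_block, blue_block, green_block, red_block above 0.006 m or distance of any of yellow_block, blue_block, green_block, red_block from where it was at the start of the episode above 0.015 m or angle between any of yellow_block, blue_block, green_block, red_block's own z axis and vertical above 0.12 rad).
It fails at once if a pin is pressed hard: forced more than 4 mm past home into its cushion (about 20 N), or a block or pin is struck with over 60 N (contact force between any of the fingers, the arm and yellow_block above 60 N or contact force between any of the fingers, the arm and blue_block above 60 N or contact force between any of the fingers, the arm and green_block above 60 N or contact force between any of the fingers, the arm and red_block above 60 N or value of joint any of yellow_pin, blue_pin, green_pin above 0.016 m).
It fails at once if a bobbin is knocked over or moved 25 mm, or the screwdriver is moved 30 mm (distance of any of yellow_bobbin, blue_bobbin, green_bobbin, red_bobbin, bobbin0, bobbin1, bobbin2, bobbin3 from where it was at the start of the episode above 0.025 m or angle between any of yellow_bobbin, blue_bobbin, green_bobbin, red_bobbin, bobbin0, bobbin1, bobbin2, bobbin3's own z axis and vertical above 0.4 rad or distance of driver from where it was at the start of the episode above 0.03 m).
It fails at once if a pin goes down out of order: blue before yellow is home, or green before blue is home ((value of joint blue_pin above 0.004 m and value of joint yellow_pin below 0.008 m) or (value of joint green_pin above 0.004 m and value of joint blue_pin below 0.008 m)).
It fails at once if the red pin is pushed down (4 mm) (value of joint red_pin above 0.004 m).
It also fails if it takes over 48 s, if anything falls off the work surface, if the arm or the gripper's body presses on something with over 40 N, if the wrist force passes 120 N, or if a joint passes its speed limit or range.

### The arm

A 6-joint arm with a two-finger parallel gripper is mounted at the origin on the work surface. World frame = base frame: x ahead of the robot, y to its left, z up, the work surface at z = 0. Lengths are in m, angles in rad, forces in N, time in s.
With the tool pointing down it reaches from about 0.35 to 0.975 m from the base axis. Payload 7.1 kg.
Tool frame: the origin (TCP) lies midway between the tips of the shut fingers; the grasp point (between the pads) lies 19 mm behind it; z points along the fingers, y is the line along which they close (so a half turn about z gives the same grasp; the last joint's range is limited). The gripper opens to 88 mm and grips with 3 to 60 N. Pads are 20 mm wide; open, the fingers measure 115 mm over their backs; the gripper's body (75 mm by 178 mm) begins 61 mm behind the grasp point.
Start: joints at [1.183, 0.423, 1.63, -0, 1.089, -0.019], TCP at [0.225, 0.583, 0.223] pointing down, gripper open.
Joint ranges: [-3, 3], [-0.9, 2.11], [0.09, 2.58], [-1.31, 4.45], [0.11, 2.69], [-2.54, 2.54]. Speed limits (rad/s): [2.39, 2.39, 3.01, 3.14, 3.14, 3.14].

### API

Orientations are given as a rotation vector (axis times angle).
In Python, from cell import arm gives the robot as it stands.
- The arm moves only by the tool apply_moves, never from a script. Its argument "rows" is text: rows parted by semicolons, each of 4 numbers parted by spaces: the shift along the tool's x, y, z in mm, then the turn about the tool's z in rad. In form: dx dy dz roll; .... A call has 1 to 10 rows; each row shifts and turns the commanded pose from where the row before left it, along the tool's axes as they then stand; what a row does not reach is not made up. A row lasts 1/12 s, in which the tool goes at most 41.7 mm and 7.16 degrees, less where a joint would pass 70% of its speed; a pose out of reach is approached as far as the arm can. A call is refused whole if a number of a shift passes 41.7 or a number of a turn 0.125, either way. A call with a gripper value outside its range is refused whole. "claw" is the opening, from 0 (shut) to 1 (fully open), set as the call begins (left out, the last holds). The fingers move at their own pace and stop on an object; "squeeze" is the grip in N (left out, the last holds). Time passes only in rows, so rows that do not move let the fingers close. It gives the time, the measured TCP pose, the force, the opening and the grip force at its end, in the units of the state.
- arm.sense(): the state, without advancing time (a new reading comes with each control period).
- arm.snapshot(name): name is "side" or "top"; returns the picture (400x640x3 uint8, blue, green, red); there is no depth.
- arm.camera_params(name): a dict with "mtx" (3x3 intrinsics, pixels), "k1" (the pictures are not rectified: a ray, as slopes to the right and down, at radius r is drawn at 1 + k1 r^2 times it, then the intrinsics apply), "extrinsics" (4x4, takes a point from camera to world coordinates). Camera axes: x right, y up, looking along -z (the intrinsics and any distortion apply to the point x, -y, -z); pixel columns grow to the right and rows downward; lengths in m; the calibration is good to about 2 mm. A picture is of the moment at which its call begins. camera_params takes no time and is no camera call.
- arm.finish_job(): hands the job in; it is judged then, once.
The state is a dict: "time_s": time; "q": joint angles; "joint_vel": joint speeds; "effort": joint torques, N m; "tcp_pos": TCP position; "tool_rot": TCP orientation; "contact_force": force on the tool from outside, world axes, zero at the start; "torque": the same for the moment, N m; "gripper_width": finger opening in m; "finger_force": force on a finger pad.
Only numpy, scipy, OpenCV 4.12 (cv2) and the standard library are available. Lean on these libraries where they do the work, as an engineer would, in place of code of your own. Each camera call takes 0.05 s, during which the arm holds its last target. There are 200 camera calls.

## Working session

There is one attempt and no reset: what is moved stays moved. The work goes in short steps, Python scripts to look and compute and a tool call to move; the robot and the scene stay as the last step left them, time stands still between calls to the robot, and variables do not carry over. Pictures are saved under pics/ and viewed, at most 10 in all, crops included, and the job is handed in when it is done.

Besides the shell and the picture viewer there is one more tool, called after ">>>" as name(argument=value, ...) on one line, values as JSON. apply_moves: Moves the arm, as the interface text tells. Its arguments: {"type":"object","properties":{"rows":{"type":"string"},"claw":{"type":"number"},"squeeze":{"type":"number"}},"required":["rows"]}

```bash
mkdir -p pics
python3 - <<'E'
from cell import arm
import cv2
for n in("top","side"):
    cv2.imwrite(f"pics/{n}0.png",arm.snapshot(n)); p=arm.camera_params(n); print(n,p)
print(arm.sense())
E
```

```text
top {'mtx': array([[501.59597869,   0.        , 324.60023501],
       [  0.        , 501.59597869, 205.56741312],
       [  0.        ,   0.        ,   1.        ]]), 'k1': -0.15802729818081307, 'extrinsics': array([[ 0.00211316,  0.99345232, -0.11422795,  0.46152762],
       [-0.99995334,  0.00317597,  0.00912311, -0.06969488],
       [ 0.00942616,  0.11420334,  0.99341268,  1.14076382],
       [ 0.        ,  0.        ,  0.        ,  1.        ]])}
side {'mtx': array([[365.37709626,   0.        , 323.81688233],
       [  0.        , 365.37709626, 195.89597782],
       [  0.        ,   0.        ,   1.        ]]), 'k1': -0.07926357174488216, 'extrinsics': array([[-9.48938905e-01,  2.40929147e-01, -2.03637180e-01,
         4.05334181e-01],
       [-3.15459700e-01, -7.25487290e-01,  6.11680774e-01,
         3.89880866e-01],
       [-3.64458656e-04,  6.44687007e-01,  7.64446551e-01,
         6.63285384e-01],
       [ 0.00000000e+00,  0.00000000e+00,  0.00000000e+00,
         1.00000000e+00]])}
{'time_s': 0.1, 'q': array([ 1.18297518e+00,  4.23757828e-01,  1.63061701e+00,  2.40707055e-05,
        1.08859998e+00, -1.89620702e-02]), 'joint_vel': array([ 0.00145007, -0.00149682, -0.00308742, -0.00053311,  0.00053004,
       -0.00052363]), 'effort': array([-2.57909633e-04, -5.45611060e+01, -2.74325305e+01,  6.44113217e-02,
        1.88233849e-02, -4.78204834e-05]), 'tcp_pos': array([0.2251003, 0.582512 , 0.2219822]), 'tool_rot': array([-5.76085498e-01, -3.08801557e+00,  2.11937502e-03]), 'contact_force': array([-0.03312016, -0.23292186, -1.15024424]), 'torque': array([ 0.00898187,  0.03869886, -0.0243608 ]), 'finger_force': 0.0, 'gripper_width': 0.08776369985659986}
```

View pics/top0.png

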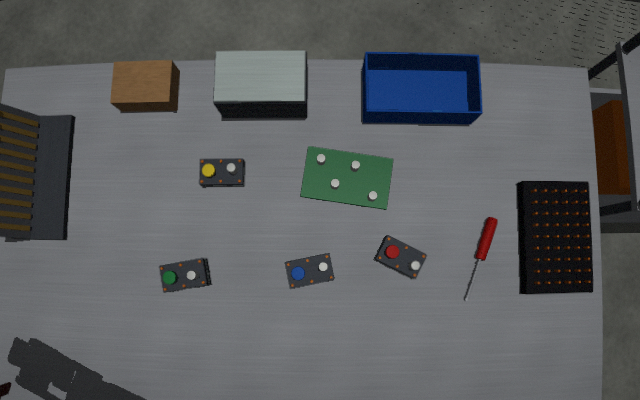

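View pics/side0.png

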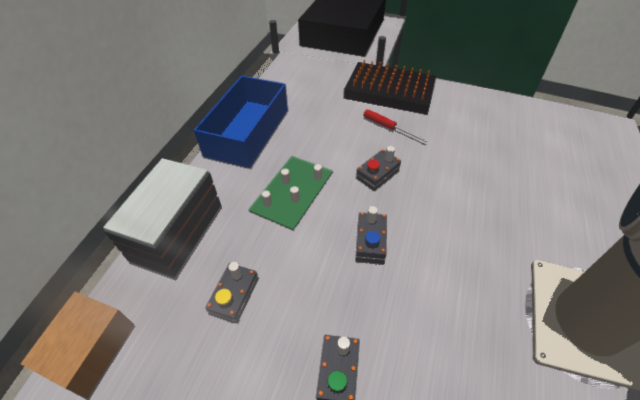

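Top view: yellow cap at (208,171), blue at (298,274), green at (169,278) and red at (392,252), with the bobbins to the right of each cap. The side view shows the same layout, and the paths between the caps look clear. Next I locate the cap centres at their known heights with both cameras.

```bash
cat > h.py <<'E'
import cv2, numpy as np
from scipy.spatial.transform import Rotation as R
from cell import arm
HUE={'yellow':(22,38,120),'blue':(105,125,120),'green':(55,80,120)}
TOP={'yellow':.05,'blue':.06,'green':.07}
SEED={'top':{'yellow':(208,171),'blue':(298,274),'green':(169,278)},
      'side':{'yellow':(223,297),'blue':(373,239),'green':(338,381)}}
def caps(cam,dz=None):
    im=arm.snapshot(cam); p=arm.camera_params(cam); E=p['extrinsics']
    hsv=cv2.cvtColor(im,cv2.COLOR_BGR2HSV); out={}
    for c,(a,b,s) in HUE.items():
        m=cv2.inRange(hsv,(a,s,50),(b,255,255))
        k=np.zeros_like(m); cv2.circle(k,SEED[cam][c],16,255,-1); m&=k
        n,l,st,ce=cv2.connectedComponentsWithStats(m)
        if n<2: out[c]=None; continue
        i=1+st[1:,4].argmax()
        # top face brighter than the rim; report centroid, with rim counted a little
        u=cv2.undistortPoints(ce[i].reshape(1,1,2),p['mtx'],np.array([p['k1'],0,0,0.])).ravel()
        d=E[:3,:3]@[u[0],-u[1],-1]; o=E[:3,3]; z=TOP[c]-(dz or {}).get(c,0)
        P=o+d*(z-o[2])/d[2]
        out[c]=(ce[i].round(1),st[i].tolist(),P.round(4))
    return out
def togo(P):
    s=arm.sense(); return (R.from_rotvec(s['tool_rot']).inv().apply(np.array(P)-s['tcp_pos'])*1000).round(1)
E
python3 - <<'E'
from h import *
for c in('top','side'):
    for k,v in caps(c).items(): print(c,k,v, togo(v[2]) if v else '')
print(R.from_rotvec(arm.sense()['tool_rot']).as_matrix().round(3))
E
```

```text
top yellow (array([208. , 169.9]), [202, 163, 13, 14, 144], array([0.666 , 0.1798, 0.05  ])) [-556.4 -216.6  172.3]
top blue (array([297.6, 272.8]), [291, 266, 14, 14, 155], array([ 0.4406, -0.0221,  0.06  ])) [-419.  -486.2  162.6]
top green (array([168.8, 277.1]), [163, 271, 13, 14, 141], array([0.4289, 0.2549, 0.07  ])) [-308.2 -232.   152.3]
side yellow (array([222.9, 296. ]), [215, 289, 17, 15, 201], array([0.6667, 0.1804, 0.05  ])) [-556.9 -215.9  172.4]
side blue (array([372.3, 237.2]), [365, 231, 15, 14, 157], array([ 0.4414, -0.0216,  0.06  ])) [-419.5 -485.5  162.6]
side green (array([337. , 380.5]), [328, 371, 19, 20, 306], array([0.4293, 0.2554, 0.07  ])) [-308.4 -231.5  152.4]
[[-0.933  0.36  -0.   ]
 [ 0.36   0.933 -0.001]
 [ 0.    -0.001 -1.   ]]
```

>>> apply_moves(rows="-28 -11 0 0;-28 -11 0 0;-28 -11 0 0;-28 -11 0 0;-28 -11 0 0;-28 -11 0 0;-28 -11 0 0;-28 -11 0 0;-28 -11 0 0;-28 -11 0 0", claw=0)

```text
time_s: 1.03
tcp_pos: [0.4476, 0.3782, 0.2226]
tool_rot: [-0.576, -3.088, 0.0]
contact_force: [-0.6, 0.0, 0.0]
gripper_width: 0.025
finger_force: 0.0
```

>>> apply_moves(rows="-28 -11 0 0;-28 -11 0 0;-28 -11 0 0;-28 -11 10 0;-28 -11 15 0;-28 -11 20 0;-28 -11 20 0;-28 -11 20 0;-28 -11 20 0;-25 -8 20 0")

```text
time_s: 1.87
tcp_pos: [0.6676, 0.1781, 0.0965]
tool_rot: [-0.577, -3.088, 0.0]
contact_force: [-0.0, 0.7, 0.1]
gripper_width: 0.0002
finger_force: 0.0
```

Run:
```python
from h import *
s=arm.sense();print(s['time_s'],s['tcp_pos'],s['contact_force'],s['gripper_width'],togo([.6664,.1801,.05]),togo([.6664,.1801,.038]))
cv2.imwrite('pics/s1.png',cv2.resize(arm.snapshot('side')[200:350,130:330],None,fx=3,fy=3))
```

```text
1.8667 [0.66761508 0.1780848  0.09645619] [-0.00224229  0.73310162  0.12348229] 0.00024255058279784293 [ 1.9  1.5 46.5] [ 1.9  1.5 58.5]
```

View pics/s1.png

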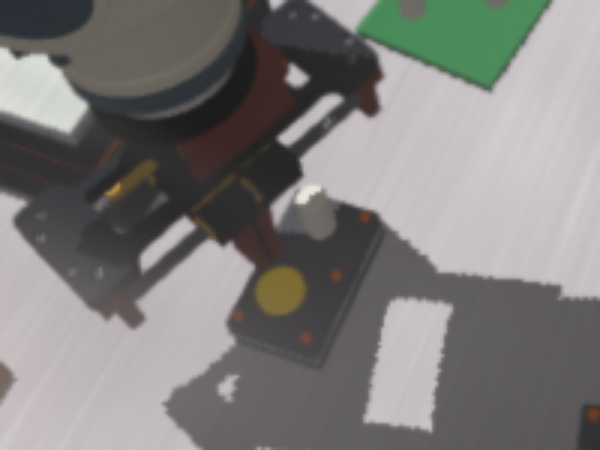

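The fingers are shut above the yellow cap, which is at crop (280,290). The bobbin is clear of them. I'll correct by 2 mm and descend gently.

>>> apply_moves(rows="2 1.5 15 0;0 0 15 0;0 0 8 0;0 0 3 0;0 0 2 0;0 0 2 0;0 0 2 0;0 0 2 0;0 0 2 0;0 0 0 0")

```text
time_s: 2.75
tcp_pos: [0.6657, 0.1822, 0.0471]
tool_rot: [0.576, 3.087, 0.001]
contact_force: [0.6, -0.2, 1.7]
gripper_width: 0.0005
finger_force: 0.4
```

Run:
```python
from h import *
s=arm.sense();print(s['time_s'],s['tcp_pos'],s['contact_force'],togo([.6664,.1801,.038]))
```

```text
2.75 [0.66571588 0.18221391 0.04713017] [ 0.57457362 -0.18464782  1.66859767] [-1.4 -1.7  9.1]
```

>>> apply_moves(rows="0 0 1.5 0;0 0 1.5 0;0 0 1.5 0;0 0 1.5 0;0 0 1 0;0 0 0 0;0 0 0 0")

```text
time_s: 3.33
tcp_pos: [0.6654, 0.1818, 0.0395]
tool_rot: [0.576, 3.088, -0.0]
contact_force: [0.1, 0.9, 2.0]
gripper_width: 0.0008
finger_force: 0.9
```

>>> apply_moves(rows="0 0 1 0;0 0 0.5 0;0 0 0 0;0 0 0 0")

```text
time_s: 3.67
tcp_pos: [0.6653, 0.1818, 0.0382]
tool_rot: [0.576, 3.088, -0.0]
contact_force: [1.2, 0.5, 3.1]
gripper_width: 0.0001
finger_force: 1.5
```

>>> apply_moves(rows="0 0 0.5 0;0 0 0.5 0;0 0 0 0;0 0 0 0")

```text
time_s: 4.0
tcp_pos: [0.6654, 0.1818, 0.0378]
tool_rot: [0.576, 3.088, -0.0]
contact_force: [-1.0, 0.0, 7.0]
gripper_width: 0.0003
finger_force: 3.7
```

>>> apply_moves(rows="0 0 -15 0;0 0 -25 0;0 0 -25 0;13.6 -27 -15 0;13.6 -27 0 0;13.6 -27 0 0;13.6 -27 0 0;13.6 -27 0 0;13.6 -27 0 0;13.6 -27 0 0")

```text
time_s: 4.83
tcp_pos: [0.5065, 0.0389, 0.1175]
tool_rot: [-0.575, -3.088, 0.001]
contact_force: [0.6, -0.0, 0.6]
gripper_width: 0.0003
finger_force: 0.0
```

>>> apply_moves(rows="13.6 -27 0 0;13.6 -27 15 0;13.6 -27 15 0;0 0 0 0;0 0 0 0")

```text
time_s: 5.25
tcp_pos: [0.4392, -0.0217, 0.0869]
tool_rot: [-0.579, -3.085, 0.001]
contact_force: [0.4, 0.2, 0.6]
gripper_width: 0.0007
finger_force: 0.0
```

Run:
```python
from h import *
s=arm.sense();print(s['time_s'],s['tcp_pos'],s['contact_force'],togo([.441,-.0218,.06]))
im=arm.snapshot('side')
cv2.imwrite('pics/s2.png',cv2.resize(im[140:340,170:470],None,fx=2.6,fy=2.6))
```

```text
5.25 [ 0.43918212 -0.02165079  0.08692544] [0.39070047 0.23906482 0.59603737] [-1.8  0.5 26.9]
```

View pics/s2.png

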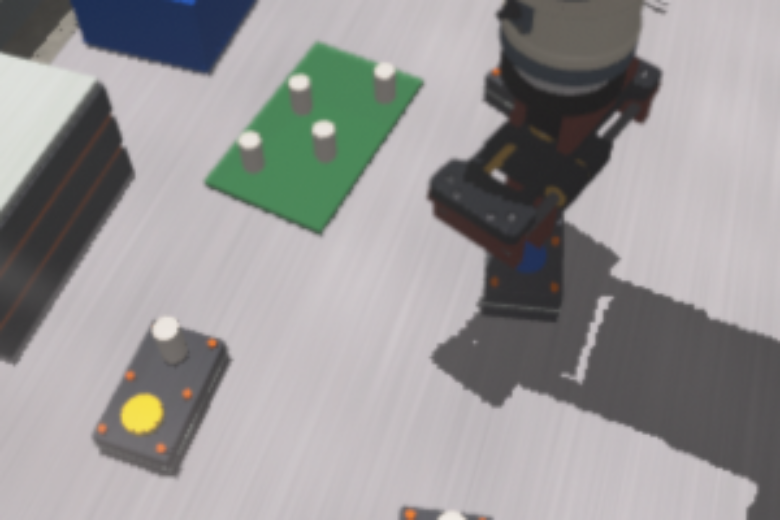

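Yellow is home, at crop (142,413), with its cap on the block and its bobbin standing. The fingers are over blue, so I'll press that now.

>>> apply_moves(rows="-1.8 0.5 12 0;0 0 10 0;0 0 3 0;0 0 2 0;0 0 2 0;0 0 2 0;0 0 2 0;0 0 2 0;0 0 0 0;0 0 0 0")

```text
time_s: 6.13
tcp_pos: [0.4429, -0.0212, 0.0521]
tool_rot: [-0.576, -3.088, 0.0]
contact_force: [0.3, -0.3, 0.3]
gripper_width: -0.0
finger_force: 0.0
```

>>> apply_moves(rows="0 0 1.5 0;0 0 1 0;0 0 1 0;0 0 0 0")

```text
time_s: 6.47
tcp_pos: [0.443, -0.0213, 0.0486]
tool_rot: [0.576, 3.088, -0.0]
contact_force: [-0.1, -0.3, 0.6]
gripper_width: 0.0007
finger_force: 0.2
```

Run:
```python
from h import *
cv2.imwrite('pics/s3.png',cv2.resize(arm.snapshot('side')[190:280,320:440],None,fx=6,fy=6,interpolation=cv2.INTER_CUBIC))
print(arm.sense()['contact_force'])
```

```text
[ 0.50704783  0.40273679 -0.10582898]
```

View pics/s3.png

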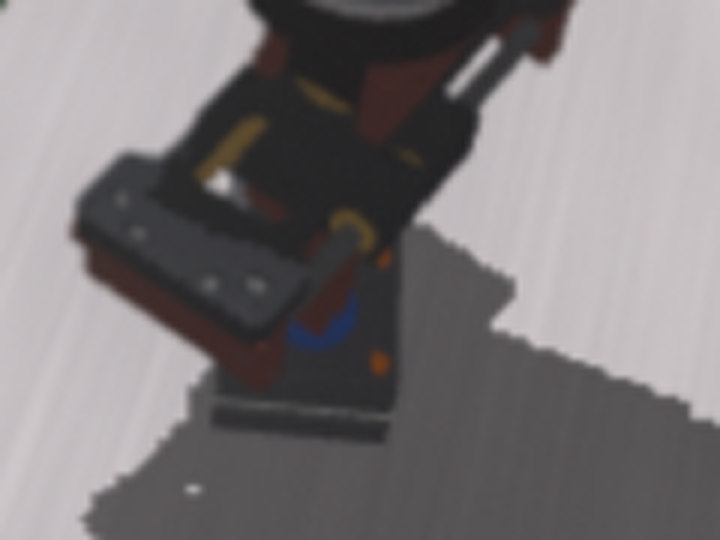

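The fingertips are on the blue cap, at crop (322,325). I'll push on to the cushion.

>>> apply_moves(rows="0 0 0.7 0;0 0 0.7 0;0 0 0 0;0 0 0 0")

```text
time_s: 6.85
tcp_pos: [0.443, -0.0212, 0.0476]
tool_rot: [0.576, 3.088, -0.0]
contact_force: [-0.6, -0.7, 7.1]
gripper_width: 0.0003
finger_force: 3.5
```

Blue is home. Next is green.

>>> apply_moves(rows="0 0 -15 0;0 0 -30 0;0 0 -30 0;11.3 25.3 -15 0;11.3 25.3 0 0;11.3 25.3 0 0;11.3 25.3 0 0;11.3 25.3 0 0;11.3 25.3 0 0;11.3 25.3 0 0")

```text
time_s: 7.68
tcp_pos: [0.4326, 0.1739, 0.1372]
tool_rot: [-0.576, -3.088, 0.0]
contact_force: [1.2, 0.1, 0.3]
gripper_width: 0.0006
finger_force: 0.0
```

>>> apply_moves(rows="11.3 25.3 0 0;11.3 25.3 0 0;10.8 25.1 0 0;0 0 15 0;0 0 15 0;0 0 0 0;0 0 0 0")

```text
time_s: 8.27
tcp_pos: [0.4283, 0.2549, 0.1066]
tool_rot: [-0.575, -3.087, 0.002]
contact_force: [-0.2, 0.0, -0.4]
gripper_width: 0.0007
finger_force: 0.0
```

Run:
```python
from h import *
s=arm.sense();print(s['time_s'],s['tcp_pos'],s['contact_force'],togo([.4291,.2551,.07]))
im=arm.snapshot('side')
cv2.imwrite('pics/s4.png',cv2.resize(im[180:400,200:440],None,fx=2.6,fy=2.6))
```

```text
8.2667 [0.42833764 0.25488149 0.10661691] [-0.18169003  0.02245976 -0.43706811] [-0.7  0.5 36.6]
```

View pics/s4.png

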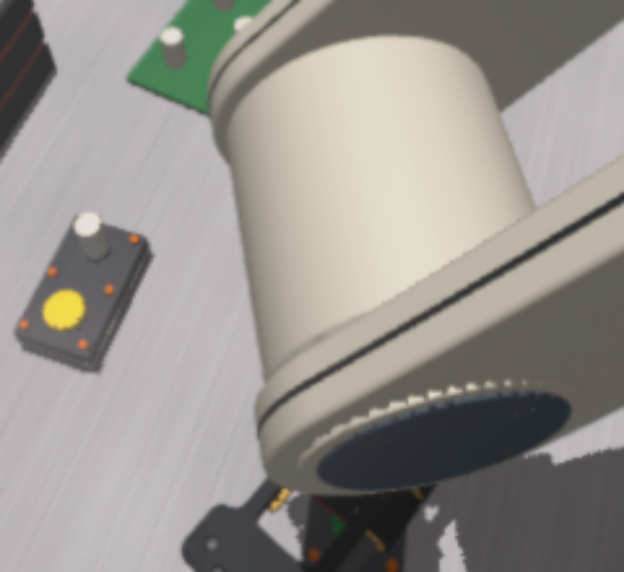

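The arm hides blue in this view, and green is just visible at crop (338,525). The fingers measure within 1 mm of the green cap's centre, so I'll press by force.

>>> apply_moves(rows="0 0 15 0;0 0 15 0;0 0 4 0;0 0 2 0;0 0 2 0;0 0 2 0;0 0 2 0;0 0 2 0;0 0 2 0;0 0 0 0")

```text
time_s: 9.15
tcp_pos: [0.4295, 0.2553, 0.0613]
tool_rot: [0.576, 3.088, 0.001]
contact_force: [0.2, -0.4, 0.8]
gripper_width: 0.0006
finger_force: 0.3
```

>>> apply_moves(rows="0 0 1 0;0 0 1 0;0 0 0.5 0;0 0 0 0;0 0 0 0")

```text
time_s: 9.57
tcp_pos: [0.4293, 0.2554, 0.0588]
tool_rot: [0.576, 3.088, 0.001]
contact_force: [1.6, 0.3, 1.5]
gripper_width: 0.0005
finger_force: 0.7
```

>>> apply_moves(rows="0 0 0.7 0;0 0 0.7 0;0 0 0.3 0;0 0 0 0;0 0 0 0")

```text
time_s: 9.98
tcp_pos: [0.4293, 0.2555, 0.0576]
tool_rot: [0.576, 3.088, 0.001]
contact_force: [0.3, -1.0, 8.6]
gripper_width: 0.0003
finger_force: 4.5
```

>>> apply_moves(rows="0 0 -15 0;0 0 -30 0;0 0 -30 0;0 0 -30 0;20 18 -30 0;28 20 0 0;28 20 0 0;28 20 0 0;28 20 0 0;28 20 0 0")

```text
time_s: 10.82
tcp_pos: [0.3208, 0.4238, 0.1918]
tool_rot: [-0.576, -3.088, 0.001]
contact_force: [0.7, -0.8, -0.2]
gripper_width: 0.0007
finger_force: 0.0
```

>>> apply_moves(rows="28 20 0 0;28 20 0 0;28 20 0 0;28 20 0 0;28 20 0 0;0 0 0 0;0 0 0 0;0 0 0 0")

```text
time_s: 11.48
tcp_pos: [0.2275, 0.5657, 0.1913]
tool_rot: [-0.575, -3.088, 0.003]
contact_force: [0.2, 0.4, -0.2]
gripper_width: 0.0007
finger_force: 0.0
```

Run:
```python
from h import *
H=dict.fromkeys(TOP,.012)
for c in('top','side'):
    for k,v in caps(c,H).items(): print(c,k,v)
cv2.imwrite('pics/s5.png',cv2.resize(arm.snapshot('side')[100:400,190:490],(600,600)))
print(arm.sense()['time_s'],arm.sense()['tcp_pos'])
```

```text
top yellow (array([209. , 170.7]), [203, 164, 13, 14, 141], array([0.6664, 0.1801, 0.038 ]))
top blue (array([297.8, 272.7]), [291, 266, 14, 14, 151], array([ 0.4407, -0.0219,  0.048 ]))
top green (array([170.5, 276.9]), [164, 271, 14, 13, 139], array([0.429 , 0.2548, 0.058 ]))
side yellow (array([224.3, 298.7]), [217, 291, 16, 16, 195], array([0.667 , 0.1802, 0.038 ]))
side blue (array([371.7, 240.6]), [365, 234, 15, 14, 156], array([ 0.4414, -0.0215,  0.048 ]))
side green (array([336.8, 382.3]), [328, 373, 19, 20, 291], array([0.4294, 0.2552, 0.058 ]))
11.6333 [0.22857874 0.56550474 0.19188687]
```

View pics/s5.png

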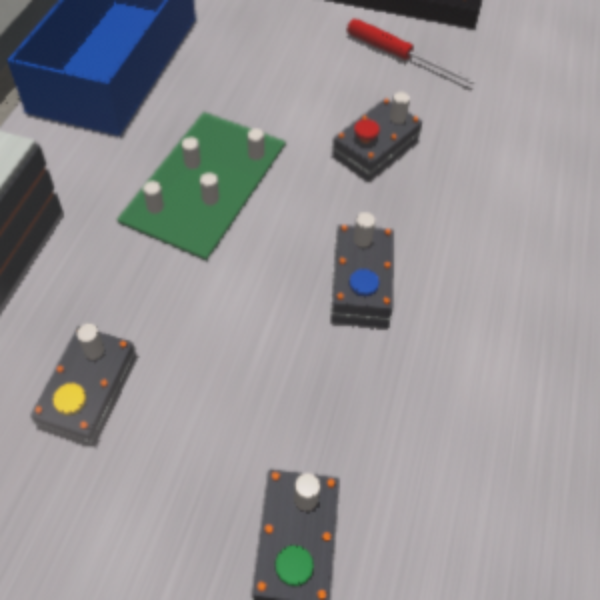

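Yellow (68,398), blue (364,281) and green (294,565) all sit on their blocks, with both cameras agreeing at the home heights. Red at (367,130) is still raised, and every bobbin is standing. I'm handing the job in.

```bash
python3 -c "
from cell import arm
print(arm.finish_job())"
```

```text
the job is handed in; nothing more can be done
None
```

I pressed the yellow, blue and green pins home in that order and handed the job in at about 11.6 s. In the final pictures the red pin is still raised, all bobbins are standing and the screwdriver looks undisturbed; no verdict came back.

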